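Slide the jig plate home on the laser marker's shuttle

ROBOT

A 6-joint arm with a two-finger parallel gripper is mounted at the origin on the work surface. World frame = base frame: x ahead of the robot, y to its left, z up, the work surface at z = 0. Lengths are in mm, angles in rad, forces in N, time in s.
With the tool pointing down it reaches from about 275 to 1000 mm from the base axis. Payload 8.4 kg.
Tool frame: the origin (TCP) lies where the fingers leave the gripper's body, on its centre line; the fingertips stand 73 mm ahead of it and the grasp point (between the pads) lies 54 mm ahead of it (grip_point_offset is the distance from the TCP to the grasp point, in mm); z points along the fingers, y is the direction in which the jaws open and shut (so a half turn about z gives the same grasp; the last joint's range is limited). The gripper opens to 85 mm and grips with 20 to 120 N. Pads are 22 mm wide; open, the fingers measure 114 mm over their backs; the gripper's body (76 mm by 85 mm) begins 54 mm behind the grasp point. The pads swing forward as they close: fully open they stand 13 mm farther back than shut.
Start: joints at [1.155, 0.353, 1.633, -0, 1.155, -0.002], TCP at [251.306, 572.253, 303.881] pointing down, gripper open.
Joint ranges: [-2.63, 2.63], [-0.92, 2.1], [0.06, 2.66], [-1.3, 4.44], [0, 2.69], [-3.02, 3.02]. Speed limits (rad/s): [2.22, 2.22, 2.79, 3.14, 3.14, 3.14].

INTERFACE

Orientations are given as [roll, pitch, yaw] about the fixed x, y, z axes, in that order (R = Rz(yaw) Ry(pitch) Rx(roll)).
In Python, from rig import sense, grab_frame, sign_off, grip_point_offset gives the robot as it stands. The module is installed in compiled form; this text tells all that it offers.
- The arm moves only by the tool drive_tool, never from a script. Its argument "targets" is one flat list of numbers, 7 for each row, row after row: the shift along the tool's x, y, z in m, then the turn, a rotation vector about the tool's x, y, z in rad, then the opening, from 0 (shut) to 1 (fully open). In form: [tx, ty, tz, wx, wy, wz, grip, tx, ty, tz, wx, wy, wz, grip, ...]. A call has 1 to 12 rows; each row is the pose to reach, as a shift and turn from the pose commanded when the call began, along the tool's axes at that moment; what a row does not reach only later rows make up. A row lasts 1/12 s, in which the tool goes at most 41.7 mm and 7.16 degrees, less where a joint would pass 70% of its speed; a pose out of reach is approached as far as the arm can. A call with a gripper value outside its range is refused whole. The fingers move at their own pace and stop on an object; "force" is the grip in N (left out, the last holds). Time passes only in rows, so rows that repeat a pose let the fingers close. It gives the time, the measured TCP pose, the force and the opening at its end, in the units of the state.
- sense(): the state, without advancing time (a new reading comes with each control period).
- grab_frame(name): name is "scene" or "side" or "wrist"; returns a dict with "color" (480x640x3 uint8, blue, green, red), "vertical_fov" (degrees; the focal length in pixels is half the picture's height over the tangent of half this angle, whatever the lens; pixels are square), "cx", "cy" (the principal point, pixels), "k1" (the pictures are not rectified: a ray, as slopes to the right and down, at radius r is drawn at 1 + k1 r^2 times it, then the intrinsics apply), "world_from_camera" (4x4, takes a point from camera to world coordinates). Camera axes: x right, y down, z forward; pixel columns grow to the right and rows downward; lengths in mm; the calibration is good to about 2 mm. A picture is of the moment at which its call begins. There is no depth.
- sign_off(): hands the job in, once; it reports no verdict.
The state is a dict: "clock": time; "qpos": joint angles; "qvel": joint speeds; "joint_efforts": joint torques, N m; "eef_pos": TCP position; "tcp_rot": TCP orientation; "contact_force": force on the tool from outside, world axes, zero at the start; "wrist_torque": the same for the moment, N m; "opening": opening from 0.0 (shut) to 1.0 (fully open).
Only numpy, scipy, OpenCV 4.12 (cv2) and the standard library are available. Lean on these libraries where they do the work, as an engineer would, in place of code of your own. Each camera call takes 0.05 s, during which the arm holds its last target. There are 200 camera calls.

TASK

With your fingertips push the orange jig plate along its rails, red-striped edge first, towards the empty end of the rails, until you feel it drop into its locating notches and it sits level; never lift it, and keep the black lens ring in its place on it. Only then press the green button fully down to report the plate ready. Leave the red button and everything else on the table alone.

Things in the scene. Friction and masses are not known exactly. Their poses are not given: they have to be found in the camera images.
- shuttle: fixed base, 340 mm (x) by 150 mm: two aluminium rails (tops 22 mm above the table) between steel guide strips (36 mm high, 8 mm thick). Origin: centre of its underside, on the table. +x: the plate's travel direction. Between the rails a channel 60 mm wide, floor 6 mm above the table, open at both ends. No end stop: only the notches catch the plate, if it comes slowly (50 mm/s or less)
- notch_home (a point): centre of the plate panel's underside once the plate has dropped into its notches (black floors, 17 mm long, 6 mm deep, two in each rail; all four feet drop together): 75 mm along +x from the shuttle's origin, 24 mm above the table; the plate may rest up to 3 mm either way along the rails
- plate: loose orange plate, 0.6 to 1 kg, on the rails with 1.5 mm play each side. Panel 150 (x, along the rails) x 130 x 10 mm on four feet 8 mm tall. Origin: centre of the panel's underside, 30 mm above the table while sliding, 24 mm seated. +x: travel direction. Starts 90 to 150 mm short of its seat; slides at 3 to 8 N; notch walls stop it. Two black knobs 20 mm tall near its rear corners; red strip along its front edge
- push_edge (a point): middle of the plate's trailing (-x) edge face, 75 mm behind the plate's origin and 5 mm above its underside: the place to push with a fingertip that reaches down into the channel
- lens_ring: loose black ring, 42 mm outside, 7 mm tall, the workpiece: lies on the plate round a low boss (5 mm tall) at 30, 22 mm from the plate's origin. Origin: centre of its underside
- ready (a joint): travel of the green push button, m: 0 up, 0.006 fully down; its spring takes 5 N to reach the bottom and brings it up again
- ready_top (a point): centre of the top face of the green button (28 mm wide cap) on a low round grey housing, 22 mm above the table; press straight down. The green and the red button stand left and right of the shuttle and may be swapped
- stop (a joint): travel of the red push button, m: 0 up, 0.006 fully down; to be left alone
- stop_top (a point): centre of the top face of the red button, otherwise as the green one
- tea_cup: white paper cup, 86 mm across, 130 mm tall; origin at the centre of its underside
- mouse: black computer mouse, 100 x 58 x 28 mm; origin at the centre of its underside
- bottle: clear drinking bottle with red cap, 64 mm across, 190 mm tall; origin at the centre of its underside
- screwdriver: screwdriver lying on the table, along its x
- spare_ring: spare black lens ring lying on the table, 42 mm outside, 7 mm tall; origin at the centre of its underside
- marker_pen: white pen with black cap lying on the table, about 130 mm long along its x, 16 mm thick

How it is judged (in metres and radians):
On the way, in this order (a step that is already met when the one before it is completed fails the run):
1. the plate has dropped into its notches and sits level (z of plate in the frame of shuttle below 0.0262 m and x of plate in the frame of shuttle between 0.069 and 0.081 m and angle between the z axis of plate and the z axis of shuttle, either way round below 0.022 rad and horizontal distance between plate and notch_home below 0.008 m), for 0.2 s.
2. the green button is pressed fully down (all of step 1 and value of joint ready above 0.0048 m), for 0.05 s.
At the end, for the whole second after the job is handed in: the plate rests in its notches: panel underside within 2.2 mm of the seated height, within 6 mm of home along the rails, level within 0.022 rad; the lens ring still lies round its boss (within 6 mm); the green button is up again; all at rest (all of step 1 and z of lens_ring in the frame of plate below 0.014 m and x of lens_ring in the frame of plate between 0.024 and 0.036 m and y of lens_ring in the frame of plate between 0.016 and 0.028 m and value of joint ready below 0.002 m and linear speed of each of plate, lens_ring below 0.01 m/s); the robot touches nothing.
It fails at once if the plate is lifted off its rails (over 8 mm above sliding height) or tipped (over 0.15 rad) (z of plate in the frame of shuttle above 0.038 m or angle between plate's own z axis and vertical above 0.15 rad).
It fails at once if the lens ring leaves its place on the plate (not (z of lens_ring in the frame of plate below 0.014 m and x of lens_ring in the frame of plate between 0.024 and 0.036 m and y of lens_ring in the frame of plate between 0.016 and 0.028 m)).
It fails at once if the green button is pressed before the plate is seated (value of joint ready above 0.003 m and not (z of plate in the frame of shuttle below 0.0262 m and x of plate in the frame of shuttle between 0.069 and 0.081 m and angle between the z axis of plate and the z axis of shuttle, either way round below 0.022 rad and horizontal distance between plate and notch_home below 0.008 m)).
It fails at once if the red button is pressed (value of joint stop above 0.002 m).
It fails at once if a bystander is moved more than 20 mm (distance of any of tea_cup, mouse, bottle, screwdriver, spare_ring, marker_pen from where it was at the start of the episode above 0.02 m).
It also fails if it takes over 54 s, if anything falls off the work surface, if the arm or the gripper's body presses on something with over 40 N, if the wrist force passes 120 N, or if a joint passes its speed limit or range.

## Working session

There is one attempt and no reset: what is moved stays moved. The work goes in short steps, Python scripts to look and compute and a tool call to move; the robot and the scene stay as the last step left them, time stands still between calls to the robot, and variables do not carry over. Pictures are saved under pics/ and viewed, about 8 in all and at most 12, crops included, and the job is handed in when it is done.

Besides the shell and the picture viewer there is one more tool, called after "Call:" as a command line: name --argument value ..., lists and objects as JSON in quotes. drive_tool: Moves the arm, as the interface text tells. Its arguments: {"type":"object","properties":{"targets":{"type":"array"},"force":{"type":"number"}},"required":["targets"]}

```bash
mkdir -p pics; cat > h.py <<'E'
import numpy as np, cv2
from rig import *
def ray(f,u,v):
    F=240/np.tan(np.radians(f["vertical_fov"]/2))
    d=np.array([(u-f["cx"])/F,(v-f["cy"])/F]); s=d.copy()
    for _ in range(20): s=d/(1+f["k1"]*(s@s))
    T=np.array(f["world_from_camera"]); return T[:3,3],T[:3,:3]@np.array([s[0],s[1],1])
def onz(f,u,v,z):
    o,d=ray(f,u,v); return o+d*(z-o[2])/d[2]
E
python3 - <<'E'
from h import *
print(sense(),grip_point_offset)
for n in("scene","side"):
    f=grab_frame(n);cv2.imwrite(f"pics/{n}0.png",f["color"]);np.save(n+".npy",f,allow_pickle=True)
    print(n,f["vertical_fov"],f["k1"],np.round(f["world_from_camera"],2))
E
```

```text
{'clock': 0.0, 'qpos': array([ 1.15458436e+00,  3.53698522e-01,  1.63414886e+00, -2.34448567e-05,
        1.15519948e+00, -2.38905772e-03]), 'qvel': array([ 0.00034993,  0.00137648, -0.00105758,  0.00117837, -0.00098524,
        0.00039785]), 'joint_efforts': array([ 9.03918244e-04, -6.05243754e+01, -3.42069590e+01,  3.11080230e-04,
        9.19506740e-03, -3.97180486e-06]), 'eef_pos': array([251.1647205 , 571.89456231, 303.12384468]), 'tcp_rot': array([-3.14013839e+00,  1.79610724e-05,  2.72777924e+00]), 'contact_force': array([-0.61826853, -0.07561346,  0.8087743 ]), 'wrist_torque': array([0.01533874, 0.02044871, 0.01401367]), 'opening': 0.997321174486254} 53.900000000000006
scene 46.94760494561004 0.008387667570126725 [[-8.10000e-01  4.40000e-01 -3.80000e-01  1.01297e+03]
 [ 5.90000e-01  6.00000e-01 -5.50000e-01  6.90780e+02]
 [-1.00000e-02 -6.70000e-01 -7.40000e-01  9.61590e+02]
 [ 0.00000e+00  0.00000e+00  0.00000e+00  1.00000e+00]]
side 55.90417301343773 -0.06163948958811183 [[ 9.5000e-01 -2.2000e-01  2.0000e-01  3.5593e+02]
 [-3.0000e-01 -6.8000e-01  6.7000e-01 -6.4314e+02]
 [-1.0000e-02 -6.9000e-01 -7.2000e-01  7.6743e+02]
 [ 0.0000e+00  0.0000e+00  0.0000e+00  1.0000e+00]]
```

View pics/scene0.png

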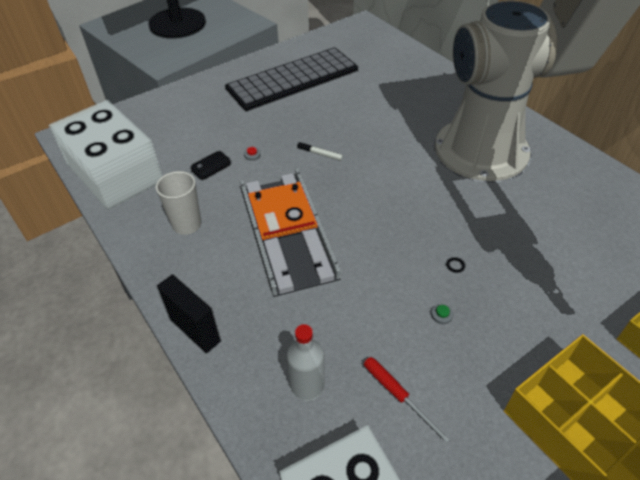

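View pics/side0.png

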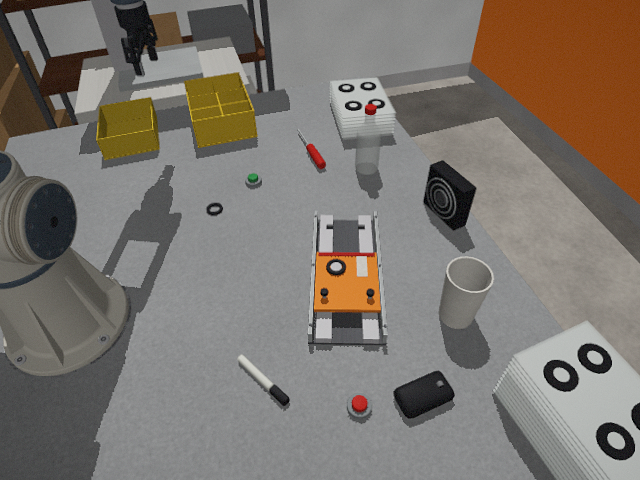

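The scene picture shows the shuttle at about (290,235), with the plate's red edge facing the empty end at about (300,270). The green button is at (442,313) and the red one at (252,152). In the side picture, the plate is at about (347,283), green at (253,180), red at (359,404) and the cup at (465,290).

```bash
cat > m.py <<'E'
from h import *
def mask(f,lo,hi):
    return cv2.inRange(cv2.cvtColor(f["color"],cv2.COLOR_BGR2HSV),lo,hi)
def blobs(m,a=25):
    c,_=cv2.findContours(m,0,2); return sorted([k for k in c if cv2.contourArea(k)>a],key=cv2.contourArea,reverse=True)
E
python3 - <<'E'
from m import *
for n in("scene","side"):
    f=np.load(n+".npy",allow_pickle=True).item()
    print(n)
    g=blobs(mask(f,(50,90,30),(85,255,255)))
    for k in g:
        (u,v),r=cv2.minEnclosingCircle(k); print("green",u,v,r,np.round(onz(f,u,v,20),1))
    o=mask(f,(6,170,100),(16,255,255)); x0,x1,y0,y1=(230,330,160,250) if n=="scene" else (300,400,230,330)
    z=np.zeros_like(o); z[y0:y1,x0:x1]=o[y0:y1,x0:x1]
    r=cv2.inRange(cv2.cvtColor(f["color"],cv2.COLOR_BGR2HSV),(0,120,60),(5,255,255))|cv2.inRange(cv2.cvtColor(f["color"],cv2.COLOR_BGR2HSV),(174,120,60),(180,255,255))
    z[y0:y1,x0:x1]|=r[y0:y1,x0:x1]
    k=cv2.convexHull(blobs(z)[0]); b=cv2.approxPolyN(k,4)[0] if hasattr(cv2,'approxPolyN') else cv2.boxPoints(cv2.minAreaRect(k))
    P=np.array([onz(f,*p,40) for p in b.astype(float)]); print("plate px",b.tolist(),"\n",np.round(P,1),"sides",np.round(np.linalg.norm(P-np.roll(P,1,0),axis=1),1),"c",P.mean(0))
    pts={"scene":{"sh":[(242,185),(298,172),(338,278),(277,293)],"cup":[(184,230)],"cuptop":[(176,182)],"red":[(252,152)],"ring":[(294,214)],"bot":[(308,393)]},"side":{"sh":[(308,346),(386,347),(378,213),(317,213)],"cup":[(458,320)],"cuptop":[(468,275)],"red":[(359,403)],"ring":[(336,267)],"bot":[(367,170)]}}[n]
    H={"sh":36,"cup":0,"cuptop":130,"red":22,"ring":45,"bot":0}
    for q in pts: print(q,[np.round(onz(f,*p,H[q])[:2]).tolist() for p in pts[q]])
f=grab_frame("wrist");cv2.imwrite("pics/w0.png",f["color"])
E
```

```text
scene
green 442.3387145996094 310.9193420410156 6.978771686553955 [462.3 321.2  20. ]
plate px [[317, 227], [262, 241], [248, 192], [299, 182]] 
 [[ 5.428e+02  4.000e-01  4.000e+01]
 [ 6.643e+02 -3.800e+01  4.000e+01]
 [ 6.098e+02 -1.900e+02  4.000e+01]
 [ 4.921e+02 -1.459e+02  4.000e+01]] sides [154.7 127.5 161.5 125.6] c [577.2456987  -93.37862463  40.        ]
sh [[607.0, -224.0], [471.0, -181.0], [589.0, 140.0], [712.0, 97.0]]
cup [[779.0, -208.0]]
cuptop [[760.0, -226.0]]
red [[516.0, -331.0]]
ring [[564.0, -60.0]]
bot [[776.0, 297.0]]
side
green 252.5 177.5 5.147915363311768 [454.3 311.8  20. ]
plate px [[376, 252], [380, 312], [313, 312], [315, 252]] 
 [[ 655.9  -50.8   40. ]
 [ 604.6 -197.8   40. ]
 [ 481.7 -158.3   40. ]
 [ 530.4  -10.2   40. ]] sides [131.9 155.7 129.1 155.9] c [ 568.15070989 -104.28287567   40.        ]
sh [[452.0, -224.0], [587.0, -270.0], [709.0, 66.0], [572.0, 111.0]]
cup [[760.0, -240.0]]
cuptop [[757.0, -228.0]]
red [[506.0, -349.0]]
ring [[559.0, -68.0]]
bot [[764.0, 271.0]]
```

Call:
drive_tool --targets '[-0.571, -0.6, 0, 0, 0, 1.503, 0, -0.571, -0.6, 0, 0, 0, 1.503, 0, -0.571, -0.6, 0, 0, 0, 1.503, 0, -0.571, -0.6, 0, 0, 0, 1.503, 0, -0.571, -0.6, 0, 0, 0, 1.503, 0, -0.571, -0.6, 0, 0, 0, 1.503, 0, -0.571, -0.6, 0, 0, 0, 1.503, 0, -0.571, -0.6, 0, 0, 0, 1.503, 0, -0.571, -0.6, 0, 0, 0, 1.503, 0, -0.571, -0.6, 0, 0, 0, 1.503, 0, -0.571, -0.6, 0, 0, 0, 1.503, 0, -0.571, -0.6, 0, 0, 0, 1.503, 0]'

```text
clock: 1.15
eef_pos: [421.3, 100.0, 304.0]
tcp_rot: [3.141, -0.0, 1.222]
contact_force: [-0.0, 0.4, 0.0]
opening: -0.002
```

Call:
drive_tool --targets '[-0.25, 0.21, 0, 0, 0, 0, 0, -0.25, 0.21, 0, 0, 0, 0, 0, -0.25, 0.21, 0, 0, 0, 0, 0, -0.25, 0.21, 0, 0, 0, 0, 0, -0.25, 0.21, 0, 0, 0, 0, 0, -0.25, 0.21, 0, 0, 0, 0, 0, -0.25, 0.21, 0, 0, 0, 0, 0, -0.25, 0.21, 0, 0, 0, 0, 0, -0.25, 0.21, 0, 0, 0, 0, 0, -0.25, 0.21, 0, 0, 0, 0, 0]'

```text
clock: 1.98
eef_pos: [535.0, -205.7, 303.3]
tcp_rot: [-3.141, -0.0, 1.225]
contact_force: [-0.1, 0.3, -0.2]
opening: 0.0
```

```bash
python3 - <<'E'
from m import *
f=grab_frame("wrist");cv2.imwrite("pics/w1.png",f["color"]);np.save("w1.npy",f,allow_pickle=True)
s=sense();print(s["clock"],s["eef_pos"],s["tcp_rot"],s["contact_force"],f["vertical_fov"],f["k1"],np.round(f["world_from_camera"],2))
E
```

```text
2.0333 [ 534.54521634 -204.35598655  303.24527297] [-3.14012236e+00 -2.64264857e-04  1.22631392e+00] [-0.50432052  1.19665385 -0.13354184] 70.19180995467008 -0.030475406556635887 [[ 9.4000e-01 -3.3000e-01 -1.0000e-01  5.5969e+02]
 [-3.4000e-01 -9.0000e-01 -2.6000e-01 -1.3979e+02]
 [-0.0000e+00  2.8000e-01 -9.6000e-01  3.7237e+02]
 [ 0.0000e+00  0.0000e+00  0.0000e+00  1.0000e+00]]
```

View pics/w1.png

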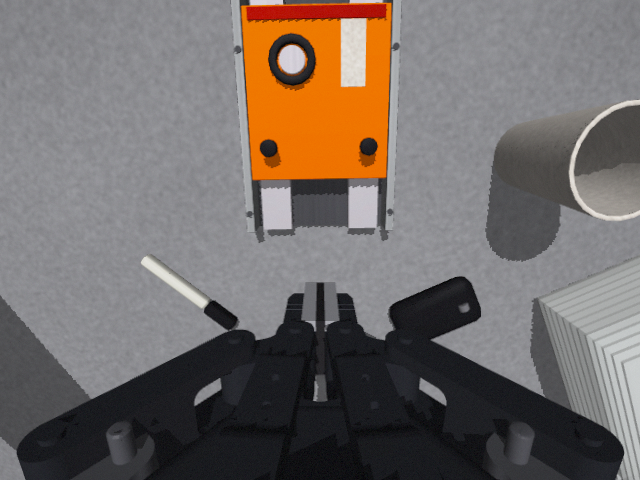

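The wrist picture shows the plate's trailing edge at row 180 (columns 252–387), the channel end at row 228 (columns 292–349), and the fingertips at about (320,290).

```bash
python3 - <<'E'
from m import *
f=np.load("w1.npy",allow_pickle=True).item()
for n,p,z in [("rearL",(252,180),40),("rearR",(387,178),40),("frontR",(390,5),40),("frontL",(242,8),40),("chL",(292,228),22),("chR",(349,228),22),("railL",(263,229),22),("railR",(377,226),22),("stripL",(247,233),36),("stripR",(392,231),36),("stripL2",(233,2),36),("stripR2",(400,2),36),("pen",(232,325),8),("mouse",(400,330),14)]:
    print(n,np.round(onz(f,*p,z),1))
t=np.radians(70.0);u=np.array([np.cos(t),np.sin(t)]);w=np.array([np.sin(t),-np.cos(t)])
for n,p,z in [("rearL",(252,180),40),("rearR",(387,178),40),("frontR",(390,5),40),("frontL",(242,8),40),("chL",(292,228),22),("chR",(349,228),22),("stripL",(247,233),36),("stripR",(392,231),36),("stripL2",(233,2),36),("stripR2",(400,2),36)]:
    q=onz(f,*p,z)[:2]; print(n,"u",round(q@u,1),"w",round(q@w,1))
e=sense()["eef_pos"][:2];print("tcp",e@u,e@w)
E
```

```text
rearL [ 485.3 -151.3   40. ]
rearR [ 608.6 -193.7   40. ]
frontR [654.1 -53.5  40. ]
frontL [533.9 -12.5  40. ]
chL [ 501.5 -212.8   22. ]
chR [ 558.2 -233.2   22. ]
railL [ 472.2 -203.4   22. ]
railR [ 586.8 -241.2   22. ]
stripL [ 458.7 -199.2   36. ]
stripR [ 598.5 -247.3   36. ]
stripL2 [528.1  -3.9  36. ]
stripR2 [664.1 -53.1  36. ]
pen [ 387.9 -303.4    8. ]
mouse [ 575.8 -374.3   14. ]
rearL u 23.8 w 507.8
rearR u 26.2 w 638.1
frontR u 173.5 w 633.0
frontL u 170.9 w 506.0
chL u -28.5 w 544.0
chR u -28.2 w 604.3
stripL u -30.3 w 499.1
stripR u -27.7 w 647.0
stripL2 u 176.9 w 497.6
stripR2 u 177.3 w 642.2
tcp -9.20658106762645 572.2020590761487
```

Call:
drive_tool --targets '[0, 0, 0.04, 0, 0, -0.014, 0, 0, 0, 0.08, 0, 0, -0.014, 0, 0, 0, 0.12, 0, 0, -0.014, 0, 0, 0, 0.15, 0, 0, -0.014, 0, 0, 0, 0.175, 0, 0, -0.014, 0, 0, 0, 0.195, 0, 0, -0.014, 0, 0, 0, 0.207, 0, 0, -0.014, 0, 0, 0, 0.215, 0, 0, -0.014, 0, 0, 0, 0.215, 0, 0, -0.014, 0]'

```text
clock: 2.78
eef_pos: [534.3, -203.0, 88.0]
tcp_rot: [-3.14, -0.0, 1.243]
contact_force: [-0.0, -0.2, 0.3]
opening: -0.001
```

```bash
python3 - <<'E'
from m import *
f=grab_frame("wrist");cv2.imwrite("pics/w2.png",f["color"])
s=sense();print(s["clock"],s["eef_pos"],s["tcp_rot"],s["contact_force"])
E
```

```text
2.8333 [ 534.93862505 -203.45416086   89.01193695] [-3.14107983e+00 -4.46251333e-05  1.24249270e+00] [0.43949824 0.18455921 0.75951324]
```

View pics/w2.png

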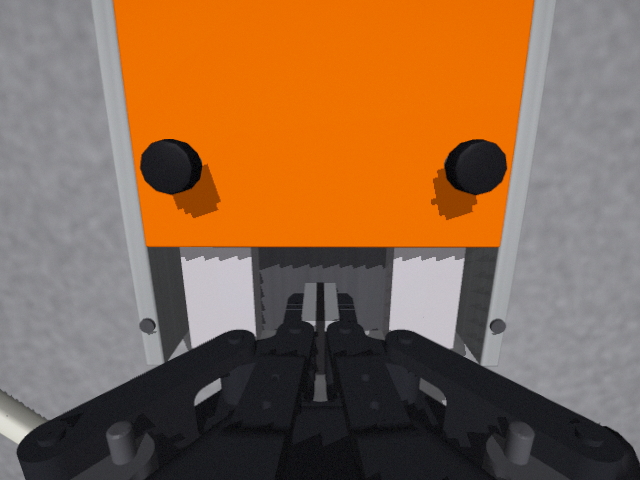

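The fingers are centred in the channel and the trailing edge is level in the picture at row 246. Next I'll push slowly at 3 mm per row, which is 36 mm/s.

Call:
drive_tool --targets '[0.003, 0, 0, 0, 0, 0, 0, 0.006, 0, 0, 0, 0, 0, 0, 0.009, 0, 0, 0, 0, 0, 0, 0.012, 0, 0, 0, 0, 0, 0, 0.015, 0, 0, 0, 0, 0, 0, 0.018, 0, 0, 0, 0, 0, 0, 0.021, 0, 0, 0, 0, 0, 0, 0.024, 0, 0, 0, 0, 0, 0, 0.027, 0, 0, 0, 0, 0, 0, 0.03, 0, 0, 0, 0, 0, 0, 0.033, 0, 0, 0, 0, 0, 0, 0.036, 0, 0, 0, 0, 0, 0]'

```text
clock: 3.83
eef_pos: [546.5, -170.5, 88.9]
tcp_rot: [3.142, 0.001, 1.242]
contact_force: [-2.1, -5.8, 1.4]
opening: 0.001
```

Call:
drive_tool --targets '[0.003, 0, 0, 0, 0, 0, 0, 0.006, 0, 0, 0, 0, 0, 0, 0.009, 0, 0, 0, 0, 0, 0, 0.012, 0, 0, 0, 0, 0, 0, 0.015, 0, 0, 0, 0, 0, 0, 0.018, 0, 0, 0, 0, 0, 0, 0.021, 0, 0, 0, 0, 0, 0, 0.024, 0, 0, 0, 0, 0, 0, 0.027, 0, 0, 0, 0, 0, 0, 0.03, 0, 0, 0, 0, 0, 0, 0.033, 0, 0, 0, 0, 0, 0, 0.036, 0, 0, 0, 0, 0, 0]'

```text
clock: 4.83
eef_pos: [558.1, -136.4, 88.9]
tcp_rot: [3.142, 0.001, 1.242]
contact_force: [-2.4, -6.0, 2.5]
opening: 0.002
```

```bash
python3 - <<'E'
from m import *
f=grab_frame("wrist");cv2.imwrite("pics/w3.png",f["color"])
s=sense();print(s["clock"],s["eef_pos"],s["tcp_rot"],s["contact_force"])
E
```

```text
4.8833 [ 558.23251514 -136.01037976   88.9619233 ] [3.14158854e+00 8.90144810e-04 1.24217651e+00] [-1.26638472 -4.45407489  1.66002126]
```

View pics/w3.png

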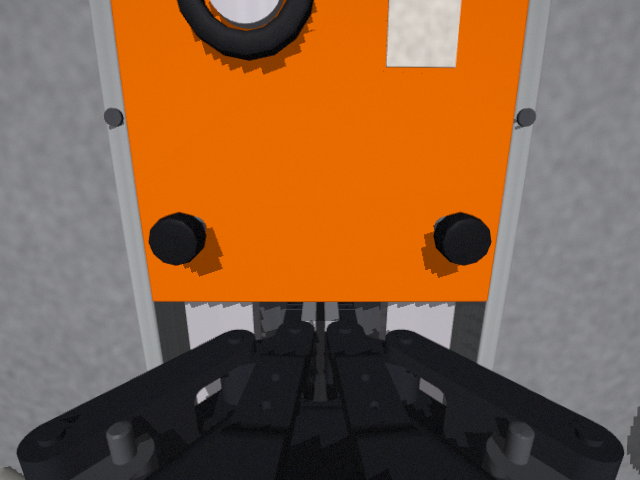

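The plate is sliding straight at about 6 N, with roughly 68 mm left.

Call:
drive_tool --targets '[0.003, 0, 0, 0, 0, 0, 0, 0.006, 0, 0, 0, 0, 0, 0, 0.009, 0, 0, 0, 0, 0, 0, 0.012, 0, 0, 0, 0, 0, 0, 0.015, 0, 0, 0, 0, 0, 0, 0.018, 0, 0, 0, 0, 0, 0, 0.021, 0, 0, 0, 0, 0, 0, 0.024, 0, 0, 0, 0, 0, 0, 0.027, 0, 0, 0, 0, 0, 0, 0.03, 0, 0, 0, 0, 0, 0, 0.033, 0, 0, 0, 0, 0, 0, 0.036, 0, 0, 0, 0, 0, 0]'

```text
clock: 5.88
eef_pos: [569.6, -102.4, 88.9]
tcp_rot: [-3.141, 0.001, 1.242]
contact_force: [-2.0, -6.6, 2.1]
opening: 0.003
```

Call:
drive_tool --targets '[0.002, 0, 0, 0, 0, 0, 0, 0.004, 0, 0, 0, 0, 0, 0, 0.006, 0, 0, 0, 0, 0, 0, 0.008, 0, 0, 0, 0, 0, 0, 0.01, 0, 0, 0, 0, 0, 0, 0.012, 0, 0, 0, 0, 0, 0, 0.014, 0, 0, 0, 0, 0, 0, 0.016, 0, 0, 0, 0, 0, 0, 0.018, 0, 0, 0, 0, 0, 0, 0.02, 0, 0, 0, 0, 0, 0]'

```text
clock: 6.72
eef_pos: [576.0, -83.6, 89.0]
tcp_rot: [-3.141, 0.001, 1.242]
contact_force: [-2.6, -7.3, 2.6]
opening: -0.0
```

Call:
drive_tool --targets '[0.002, 0, 0, 0, 0, 0, 0, 0.004, 0, 0, 0, 0, 0, 0, 0.006, 0, 0, 0, 0, 0, 0]'

```text
clock: 6.97
eef_pos: [577.9, -77.9, 88.9]
tcp_rot: [-3.141, 0.001, 1.242]
contact_force: [-2.5, -7.8, 2.6]
opening: -0.001
```

Call:
drive_tool --targets '[0.002, 0, 0, 0, 0, 0, 0, 0.004, 0, 0, 0, 0, 0, 0, 0.006, 0, 0, 0, 0, 0, 0]'

```text
clock: 7.22
eef_pos: [579.9, -71.9, 88.9]
tcp_rot: [-3.141, 0.001, 1.242]
contact_force: [-2.6, -6.8, 1.8]
opening: -0.003
```

```bash
python3 - <<'E'
from m import *
f=grab_frame("wrist");cv2.imwrite("pics/w4.png",f["color"])
s=sense();print(s["clock"],s["eef_pos"],s["tcp_rot"],s["contact_force"])
h=cv2.cvtColor(f["color"],cv2.COLOR_BGR2HSV)
m=cv2.inRange(h,(6,170,100),(16,255,255))
print("rear row",[np.where(m[:,c])[0].max() for c in (230,320,430)])
for r in (270,290): x=np.where(m[r])[0]; print(r,x.min(),x.max())
E
```

```text
7.2667 [580.0015275  -71.64597399  88.84165497] [-3.14114465e+00  8.21865433e-04  1.24210206e+00] [-1.53724424 -4.51613534  0.61874733]
rear row [np.int64(294), np.int64(294), np.int64(294)]
270 155 483
290 158 480
```

```bash
python3 - <<'E'
from m import *
for n in("w3","w4"):
    h=cv2.cvtColor(cv2.imread(f"pics/{n}.png"),cv2.COLOR_BGR2HSV)
    m=cv2.inRange(h,(6,170,100),(16,255,255))
    print(n,[np.where(m[:,c])[0].max() for c in (230,320,430)],[(np.where(m[r])[0].min(),np.where(m[r])[0].max()) for r in (285,290)])
E
```

```text
w3 [np.int64(301), np.int64(301), np.int64(301)] [(np.int64(150), np.int64(489)), (np.int64(151), np.int64(488))]
w4 [np.int64(294), np.int64(294), np.int64(294)] [(np.int64(157), np.int64(481)), (np.int64(158), np.int64(480))]
```

View pics/w4.png

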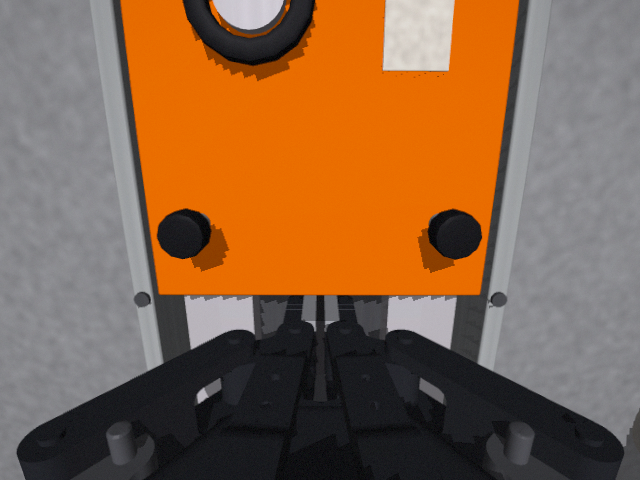

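The plate's width in the picture shrank from 338 to 323 pixels, so it sits about 6 mm lower, and the ring is still in place. A gentle push should confirm that the notch wall holds it.

Call:
drive_tool --targets '[0.001, 0, 0, 0, 0, 0, 0, 0.002, 0, 0, 0, 0, 0, 0, 0.003, 0, 0, 0, 0, 0, 0, 0.004, 0, 0, 0, 0, 0, 0]'

```text
clock: 7.6
eef_pos: [580.8, -69.4, 88.9]
tcp_rot: [-3.141, 0.003, 1.243]
contact_force: [-6.4, -21.8, 3.6]
opening: 0.001
```

Call:
drive_tool --targets '[-0.01, 0, 0, 0, 0, 0, 0, -0.024, 0, 0, 0, 0, 0, 0, -0.024, 0, -0.03, 0, 0, 0, 0, -0.024, 0, -0.07, 0, 0, 0, 0, -0.024, 0, -0.11, 0, 0, 0, 0, -0.024, 0, -0.15, 0, 0, 0, 0, -0.024, 0, -0.18, 0, 0, 0, 0, -0.024, 0, -0.18, 0, 0, 0, 0]'

```text
clock: 8.27
eef_pos: [576.4, -91.4, 275.7]
tcp_rot: [3.131, -0.002, 1.241]
contact_force: [1.4, 0.2, -0.1]
opening: 0.001
```

Call:
drive_tool --targets '[0.028, -0.024, 0, 0, 0, 0, 0, 0.056, -0.048, 0, 0, 0, 0, 0, 0.084, -0.072, 0, 0, 0, 0, 0, 0.112, -0.096, 0, 0, 0, 0, 0, 0.14, -0.12, 0, 0, 0, 0, 0, 0.168, -0.144, 0, 0, 0, 0, 0, 0.196, -0.168, 0, 0, 0, 0, 0, 0.224, -0.192, 0, 0, 0, 0, 0, 0.252, -0.216, 0, 0, 0, 0, 0, 0.285, -0.241, 0, 0, 0, 0, 0, 0.285, -0.241, 0, 0, 0, 0, 0]'

```text
clock: 9.18
eef_pos: [435.7, 262.0, 268.6]
tcp_rot: [-3.14, -0.002, 1.245]
contact_force: [-0.3, -0.3, 1.4]
opening: -0.001
```

```bash
python3 - <<'E'
from m import *
s=sense();print(s["clock"],s["eef_pos"],s["tcp_rot"],s["contact_force"])
f=grab_frame("wrist");cv2.imwrite("pics/w5.png",f["color"])
for k in blobs(mask(f,(50,90,30),(85,255,255))):
    (u,v),r=cv2.minEnclosingCircle(k); q=onz(f,u,v,22);print(u,v,r,q, "dia",np.linalg.norm(onz(f,u+r,v,22)-onz(f,u-r,v,22)))
a=[]
f=grab_frame("side");a.append(cv2.resize(f["color"][190:370,280:420],None,fx=2.6,fy=2.6))
f=grab_frame("scene");a.append(cv2.resize(f["color"][150:330,220:360],None,fx=2.6,fy=2.6))
cv2.imwrite("pics/seat.png",np.hstack(a))
E
```

```text
9.1833 [435.68305705 262.03590264 268.6076222 ] [-3.14021434e+00 -2.30271638e-03  1.24516245e+00] [-0.34014243 -0.33219889  1.41347858]
320.978759765625 154.04107666015625 15.261068344116211 [456.03133446 318.214193    22.        ] dia 27.448346258310778
```

View pics/seat.png

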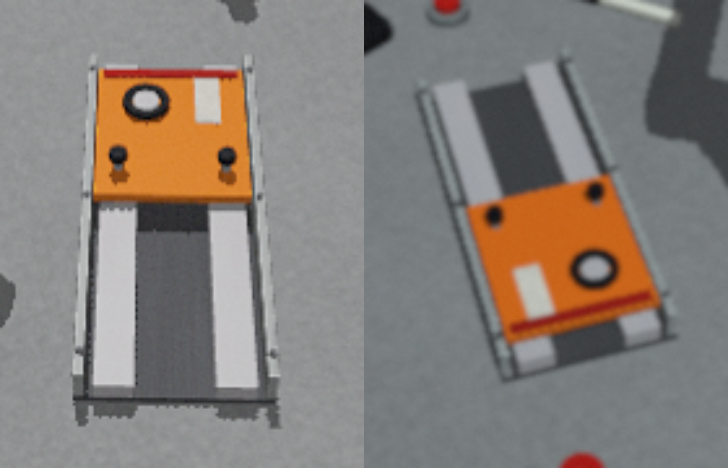

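View pics/w5.png

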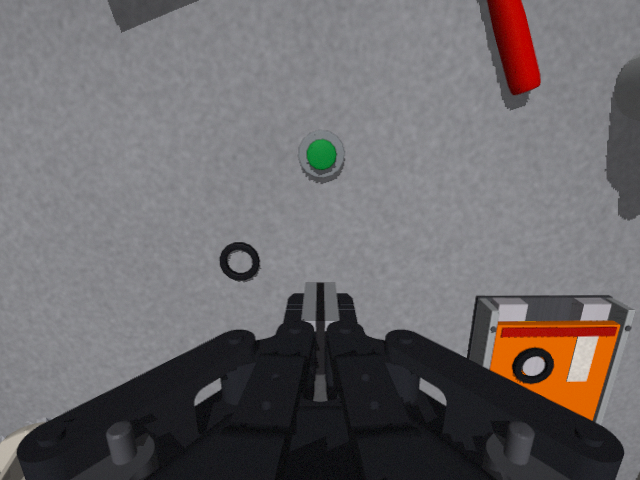

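The plate is seated and level, with the ring on its boss at about (145,100) in the crop. The green button measures 27 mm wide at (456,318). I'll go above it first.

Call:
drive_tool --targets '[0.03, 0, 0, 0, 0, 0, 0, 0.06, 0.001, 0, 0, 0, 0, 0, 0.06, 0.001, 0.04, 0, 0, 0, 0, 0.06, 0.001, 0.08, 0, 0, 0, 0, 0.06, 0.001, 0.12, 0, 0, 0, 0, 0.06, 0.001, 0.145, 0, 0, 0, 0, 0.06, 0.001, 0.16, 0, 0, 0, 0, 0.06, 0.001, 0.16, 0, 0, 0, 0, 0.06, 0.001, 0.16, 0, 0, 0, 0]'

```text
clock: 10.08
eef_pos: [458.4, 311.9, 108.3]
tcp_rot: [-3.14, 0.002, 1.24]
contact_force: [-0.5, -0.2, 1.0]
opening: -0.004
```

Call:
drive_tool --targets '[0.005, -0.004, 0, 0, 0, 0, 0, 0.005, -0.004, 0.004, 0, 0, 0, 0, 0.005, -0.004, 0.008, 0, 0, 0, 0, 0.005, -0.004, 0.011, 0, 0, 0, 0, 0.005, -0.004, 0.014, 0, 0, 0, 0, 0.005, -0.004, 0.016, 0, 0, 0, 0, 0.005, -0.004, 0.018, 0, 0, 0, 0, 0.005, -0.004, 0.019, 0, 0, 0, 0, 0.005, -0.004, 0.019, 0, 0, 0, 0]'

```text
clock: 10.83
eef_pos: [456.0, 319.7, 89.9]
tcp_rot: [3.141, -0.0, 1.242]
contact_force: [-0.2, 0.5, 4.4]
opening: 0.002
```

Contact is about 4.4 N, close to the bottom. I'll press a little further until the force rises past the spring's 5 N.

Call:
drive_tool --targets '[0, 0, 0.001, 0, 0, 0, 0, 0, 0, 0.002, 0, 0, 0, 0, 0, 0, 0.003, 0, 0, 0, 0, 0, 0, 0.003, 0, 0, 0, 0, 0, 0, 0.003, 0, 0, 0, 0]'

```text
clock: 11.25
eef_pos: [456.1, 319.7, 88.3]
tcp_rot: [3.141, -0.0, 1.242]
contact_force: [-5.3, -3.1, 22.6]
opening: -0.0
```

At 22 N the button is bottomed out, so I'll retract straight up.

Call:
drive_tool --targets '[0, 0, -0.01, 0, 0, 0, 0, 0, 0, -0.03, 0, 0, 0, 0, 0, 0, -0.07, 0, 0, 0, 0, 0, 0, -0.11, 0, 0, 0, 0, -0.03, 0, -0.15, 0, 0, 0, 0, -0.06, 0, -0.18, 0, 0, 0, 0, -0.06, 0, -0.18, 0, 0, 0, 0, -0.06, 0, -0.18, 0, 0, 0, 0, -0.06, 0, -0.18, 0, 0, 0, 0, -0.06, 0, -0.18, 0, 0, 0, 0]'

```text
clock: 12.08
eef_pos: [436.4, 263.1, 265.5]
tcp_rot: [-3.141, 0.001, 1.242]
contact_force: [-0.1, 0.0, -0.0]
opening: 0.002
```

```bash
python3 - <<'E'
from m import *
s=sense();print(s["clock"],s["eef_pos"],s["contact_force"])
f=grab_frame("wrist");cv2.imwrite("pics/w6.png",f["color"])
for k in blobs(mask(f,(50,90,30),(85,255,255))):
    (u,v),r=cv2.minEnclosingCircle(k); print(u,v,r,onz(f,u,v,22),"dia",np.linalg.norm(onz(f,u+r,v,22)-onz(f,u-r,v,22)))
g=grab_frame("side")
cv2.imwrite("pics/end.png",np.hstack([cv2.resize(g["color"][150:370,180:420],None,fx=1.7,fy=1.7),cv2.resize(f["color"],(390,374))]))
E
```

```text
12.0833 [436.36515911 263.11373941 265.54453665] [-0.11311341  0.01895798 -0.04912455]
320.3776550292969 154.7952117919922 15.429367065429688 [456.00333512 318.1239191   22.        ] dia 27.4787227621494
```

View pics/end.png

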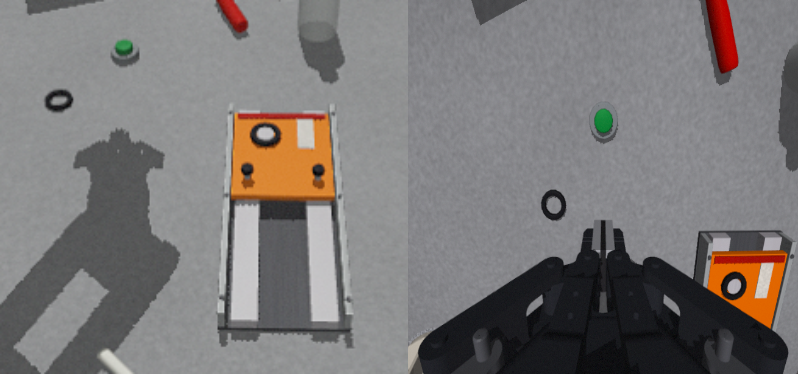

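The plate is seated at the far end with the ring on its boss. The green button measures the same as before the press, so it is back up, and the arm touches nothing.

```bash
python3 -c "from rig import *; print(sign_off())"
```

```text
the job is handed in; nothing more can be done
None
```

I pushed the plate with shut fingertips in the channel at 24–36 mm/s until it dropped into its notches. I then pressed the green button to the bottom, drew the arm clear and handed the job in at about 12 s.

- **Plate seated:** its width in the wrist picture shrank by about 4.5%, which matches the 6 mm drop. A gentle extra push then met the notch wall at 22 N, against about 7 N while sliding. The trailing edge looks level.
- **Lens ring:** it was still round its boss in the last pictures.
- **Green button:** pressed until the force reached 22 N, well past the 5 N spring. Afterwards it measured the same position and size as before the press, so I take it to be up again.
- **Arm at hand-in:** contact force was about 0 N and the gripper was well clear.
- **Bystanders:** the arm's path kept clear of them and of the red button; I did not measure them again at the end.
- **Disagreement:** the first scene and side views differed by about 10 mm on the plate and the green button. I went by the closer wrist-camera measurements, which matched the given sizes.

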